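# Load the T-footed sample holder through the reader's sprung dust flap and lock it

### The job

Take the flat-handled sample holder out of the rack and load it into the bench reader: push its T-shaped foot down through the slot in the port plate, against the sprung dust flap, until its collar meets the plate, then turn it a quarter turn clockwise (seen from above) to the stop and let the flap's spring lift it into its locking notch. Let go; the holder must stay locked, upright in the port. Leave the two spare holders in the rack and do not knock over or push away the jar or the dish that stand nearby.

Things in the scene. Friction and masses are not known exactly. Their poses are not given: they have to be found in the camera images.
- holder_centre (a point): The sample holder to load, the only one with a flat handle: point on its axis half-way up, 40 mm above the tip of its foot and 40 mm below its top; z up along its axis, y along the width of the handle and along the T-bar. Handle 36 (y) x 14 (x) mm, grey, 38 to 80 mm above the tip; grip it across the 14 mm. About 0.1 to 0.16 kg. It hangs by its collar in any one of the rack's slots; lifts straight out.
- holder_tip (a point): Lowest point of the same holder, on its axis; axes as holder_centre. From here up: round pilot nose 10 mm in diameter with a tapered tip (0 to 8 mm), steel T-bar 32 (y) x 10 (x) mm (8 to 16), round shaft 10 mm in diameter (16 to 32), collar 26 mm in diameter (32 to 36), neck 12 mm in diameter, handle from 38 mm.
- rack: Plain aluminium block 62 (x) x 210 (y) x 36 mm, origin at the centre of its underside; three upright slots 36 (y) x 13.5 (x) mm, 68 mm apart in y, the middle one at the origin. A holder's foot reaches 32 mm into it, with 2 mm of play. Fixed.
- port_centre (a point): Middle of the slot in the port plate (steel, 70 x 70 x 6 mm, on the reader), level with the plate's top, 116 mm above the table. Axes are the reader's, NOT the slot's. The slot is 38 x 14 mm; its long side lies within 0.3 rad either way of this frame's y; the angle is not reported. See it, or rest the T-bar on the plate and try angles until it drops in (the nose drops in first).
- port_notch (a point): Point 6 mm below port_centre, under the plate (same axes). Ribs 5 mm deep leave a notch 17.5 mm wide across the slot. The T-bar turns only with the collar within 4 mm of the plate; clockwise from above it meets a stop at about 100 degrees, the other way at about 40 without locking. Turned 90 degrees or to the stop and let up, it rises 10 mm into the notch and cannot turn back.
- flap (a joint): Sprung dust flap closing the slot from below, 0 rad shut, grows as it is pushed down, to about 0.75 (0.5 locked). Hinge 28 mm beside the slot's middle. It pushes the holder up: about 4 N as it starts to open, 7 to 12 N fully down, so an unturned holder rises and tips over when let go. Heights of holder_centre above port_centre: nose tip on plate 40 mm, T-bar on plate 32, collar on plate 8, locked 18.
- reader: White bench reader 240 (x) x 200 (y) x 110 mm, origin at the centre of its underside, front towards -x; port centre 30 mm in front of the middle; a grey console 18 mm high runs along the back of its top from 50 mm behind the middle. Fixed.
- spare_a_centre (a point): Spare holder in the rack with a short round knob (30 mm in diameter, 62 mm tall in all); point on its axis 45 mm above its foot. Stays.
- spare_b_centre (a point): Spare holder in the rack with a round stem and a flat round head (34 mm in diameter, 78 mm tall in all); point on its axis 45 mm above its foot. Stays.
- jar: Small amber jar, 42 mm in diameter, 55 mm tall, origin under its centre; bystander.
- dish: Shallow glass dish, 60 mm in diameter, 14 mm tall, origin under its centre; bystander.
There are look-alikes about, which are no part of the job. Leave any yellow look-alike of the part that bears holder_centre alone.

How it is judged:
By the outcome, as a careful person would: the job done as asked, in the order asked, and still so for the second after the job is handed in, with the robot touching nothing.
It also fails if it takes over 58 s, if anything falls off the work surface, if the arm or the gripper's body presses on something with over 40 N, if the wrist force passes 120 N, or if a joint passes its speed limit or range.

### The arm

A 7-joint arm with a two-finger parallel gripper is mounted at the origin on the work surface. World frame = base frame: x ahead of the robot, y to its left, z up, the work surface at z = 0. Lengths are in m, angles in rad, forces in N, time in s.
With the tool pointing down it reaches from about 0.35 to 0.9 m from the base axis. Payload 8.1 kg.
Tool frame: the origin (TCP) lies at the very end of the fingers, on their centre line; the grasp point (between the pads) lies 19 mm behind it (arm.grip_depth is the distance from the TCP to the grasp point, in m); x points along the fingers, z is the direction in which the jaws open and shut, and the axes are right-handed (so a half turn about x gives the same grasp; the last joint's range is limited). The gripper opens to 92 mm and grips with 3 to 60 N. Pads are 19 mm wide; open, the fingers measure 130 mm over their backs; the gripper's body (75 mm by 190 mm) begins 47 mm behind the grasp point.
Start: joints at [1.138, 0.434, 0.025, 1.573, -0.012, 1.134, -0.075], TCP at [0.202, -0.591, 0.227] pointing down, gripper open.
Joint ranges: [-2.62, 2.62], [-0.44, 2.09], [-1.27, 1.32], [0.08, 2.57], [-1.32, 4.46], [0.12, 2], [-2.74, 2.74]. Speed limits (rad/s): [2.22, 2.22, 3.01, 3.01, 3.14, 3.14, 3.14].

### API

Orientations are given as a rotation vector (axis times angle).
In Python, from cell import status, cams, arm gives the robot as it stands. The module is installed in compiled form; this text tells all that it offers.
- The arm moves only by the tool step_arm, never from a script. Its argument "rows" is a list of rows, each a list of 7 numbers: the gripper command: -1 is fully open, 1 is shut, values between are in proportion, then the shift along the tool's x, y, z as a fraction of full scale, then the turn, a rotation vector about the tool's x, y, z as a fraction of full scale. In form: [[grip, x, y, z, rx, ry, rz], ...]. A call has 1 to 12 rows; each row is the pose to reach, as a shift and turn from the pose commanded when the call began, along the tool's axes at that moment; what a row does not reach only later rows make up. Full scale, the value 1, is 80 cm for a shift and 60 degrees for a turn. A row lasts 1/12 s, in which the tool goes at most 41.7 mm and 7.16 degrees, less where a joint would pass 70% of its speed; a pose out of reach is approached as far as the arm can. A call with a number of a shift or a turn outside -1 to 1 is refused whole. A call with a gripper value outside its range is refused whole. The fingers move at their own pace and stop on an object; "newtons" is the grip in N (left out, the last holds). Time passes only in rows, so rows that repeat a pose let the fingers close. It gives the time, the measured TCP pose, the force and the opening at its end, in the units of the state.
- status.observe(): the state, without advancing time (a new reading comes with each control period).
- cams.get_image(name): name is "side" or "top"; returns a dict with "pixels" (384x512x3 uint8, red, green, blue), "range_z" (384x512 float32, m along the optical axis (not along the pixel's ray), 0 where there is no reading), "camera_matrix" (3x3 intrinsics, pixels), "eye" and "attitude" of the camera in the world. Camera axes: x right, y down, z forward; pixel columns grow to the right and rows downward; lengths in m; the calibration is good to about 2 mm. A picture is of the moment at which its call begins.
- arm.sign_off(): hands the job in, once; it reports no verdict.
The state is a dict: "clock": time; "joints": joint angles; "dq": joint speeds; "joint_efforts": joint torques, N m; "position": TCP position; "ee_rot": TCP orientation; "force": force on the tool from outside, world axes, zero at the start; "ft_torque": the same for the moment, N m; "width": opening from 0.0 (shut) to 1.0 (fully open).
Only numpy, scipy, OpenCV 4.12 (cv2) and the standard library are available. Lean on these libraries where they do the work, as an engineer would, in place of code of your own. Each camera call takes 0.05 s, during which the arm holds its last target.

## Working session

There is one attempt and no reset: what is moved stays moved. The work goes in short steps, Python scripts to look and compute and a tool call to move; the robot and the scene stay as the last step left them, time stands still between calls to the robot, and variables do not carry over. Pictures are saved under pics/ and viewed, and the job is handed in when it is done.

Besides the shell and the picture viewer there is one more tool, called after "Call:" as a command line: name --pt "numbers of a row" for each row, then --argument value for the rest. step_arm: Moves the arm, as the interface text tells. Its arguments: {"type":"object","properties":{"rows":{"type":"array","items":{"type":"array","items":{"type":"number"}}},"newtons":{"type":"number"}},"required":["rows"]}

```bash
mkdir -p pics; cat > h.py <<'E'
import numpy as np, cv2
from scipy.spatial.transform import Rotation as R
from cell import status, cams, arm
def grab(n,fn):
    d=cams.get_image(n); cv2.imwrite('pics/'+fn+'.png',cv2.cvtColor(d['pixels'],cv2.COLOR_RGB2BGR)); np.savez('pics/'+fn+'.npz',**{k:np.array(v) for k,v in d.items()}); return d
E
python3 - <<'E'
from h import *
for n in('top','side'):
    d=grab(n,n+'0'); print(n,d['camera_matrix'],d['eye'],d['attitude'])
s=status.observe();print({k:np.round(v,3) for k,v in s.items()}); print(R.from_rotvec(s['ee_rot']).as_matrix().round(3), arm.grip_depth)
E
```

```text
top [[373.6932711    0.         256.22782288]
 [  0.         373.6932711  188.99221356]
 [  0.           0.           1.        ]] [0.36788645 0.01869358 0.820278  ] [-2.08374     2.13959107 -0.17549458]
side [[421.91752518   0.         258.07963137]
 [  0.         421.91752518 188.2798877 ]
 [  0.           0.           1.        ]] [0.28151826 0.57898083 0.73835492] [-0.53340979  2.76255707 -1.07591033]
{'clock': np.float64(0.1), 'joints': array([ 1.138,  0.435,  0.025,  1.574, -0.012,  1.134, -0.075]), 'dq': array([ 0.001, -0.001,  0.   , -0.001,  0.   , -0.001, -0.001]), 'joint_efforts': array([ 3.0000e-03, -6.6913e+01,  9.8800e-01, -3.1515e+01, -6.1000e-02,
        3.7000e-02,  0.0000e+00]), 'position': array([ 0.202, -0.591,  0.226]), 'ee_rot': array([ 0.964,  1.349, -0.963]), 'force': array([-0.576, -0.258, -0.226]), 'ft_torque': array([ 0.013,  0.   , -0.021]), 'width': np.float64(0.997)}
[[-0.001  0.946  0.324]
 [ 0.001  0.324 -0.946]
 [-1.    -0.    -0.001]] 0.0188
```

View pics/top0.png

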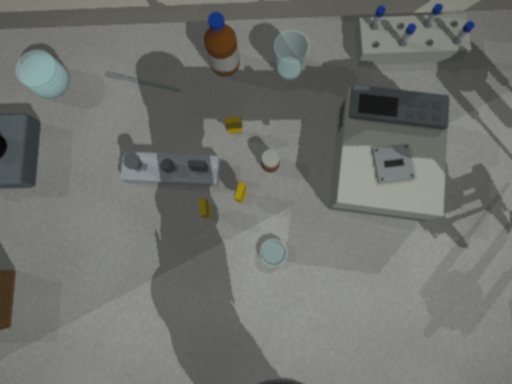

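View pics/side0.png

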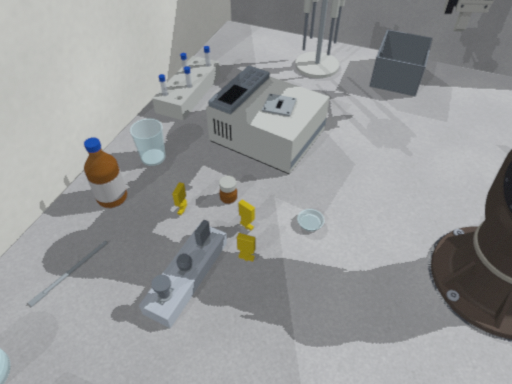

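The top view shows the rack at about (170,168), with the flat handle in its right-hand slot at (198,165). The port plate is at (394,163), the jar at (271,160) and the dish at (272,252). There are yellow look-alikes nearby.

```bash
cat >> h.py <<'E'
def load(fn):
    d=dict(np.load('pics/'+fn+'.npz')); return d
def cloud(d):
    K=d['camera_matrix'];h,w=d['range_z'].shape;u,v=np.meshgrid(np.arange(w),np.arange(h))
    z=d['range_z'].astype(float);p=np.stack([(u-K[0,2])/K[0,0]*z,(v-K[1,2])/K[1,1]*z,z],-1)
    return p@R.from_rotvec(d['attitude']).as_matrix().T+d['eye']
def ray(d,uv,zp):
    K=d['camera_matrix'];uv=np.atleast_2d(uv).astype(float)
    r=np.c_[(uv[:,0]-K[0,2])/K[0,0],(uv[:,1]-K[1,2])/K[1,1],np.ones(len(uv))]@R.from_rotvec(d['attitude']).as_matrix().T
    return d['eye']+r*((zp-d['eye'][2])/r[:,2])[:,None]
E
python3 - <<'E'
from h import *
for n,box in(('top',[(110,140,120,60),(360,135,70,60)]),('side',[(140,215,100,110),(250,80,60,45)])):
    d=load(n+'0');P=cloud(d)
    for i,(x,y,w,h) in enumerate(box):
        im=cv2.cvtColor(d['pixels'][y:y+h,x:x+w],cv2.COLOR_RGB2BGR)
        s=min(800//w,600//h);cv2.imwrite(f'pics/{n}_z{i}.png',cv2.resize(im,None,fx=s,fy=s,interpolation=cv2.INTER_CUBIC));print(n,i,s)
    if n=='top':
        for uv in[(198,165),(168,165),(133,160),(145,180),(210,180),(394,163),(384,150),(405,175),(380,200),(271,160),(272,252),(300,300),(340,210),(445,215)]: print(uv,P[uv[1],uv[0]].round(4))
    else:
        for uv in[(204,230),(280,103),(275,98)]: print(uv,P[uv[1],uv[0]].round(4))
E
```

```text
top 0 6
top 1 10
(198, 165) [0.5616 0.1513 0.0859]
(168, 165) [0.568  0.2172 0.0688]
(133, 160) [0.5771 0.2862 0.0829]
(145, 180) [0.5465 0.2777 0.0286]
(210, 180) [0.5409 0.1344 0.0348]
(394, 163) [ 0.5472 -0.2348  0.1114]
(384, 150) [ 0.5716 -0.2152  0.1194]
(405, 175) [ 0.5216 -0.2516  0.1167]
(380, 200) [ 0.4756 -0.2019  0.1107]
(271, 160) [0.5757 0.002  0.0557]
(272, 252) [0.3851 0.0051 0.0048]
(300, 300) [ 0.2839 -0.0508 -0.0008]
(340, 210) [ 0.4712 -0.1451  0.0107]
(445, 215) [ 4.554e-01 -3.737e-01  4.000e-04]
side 0 5
side 1 13
(204, 230) [0.5567 0.1575 0.0787]
(280, 103) [ 0.546  -0.2468  0.108 ]
(275, 98) [ 0.5616 -0.2524  0.115 ]
```

View pics/top_z0.png

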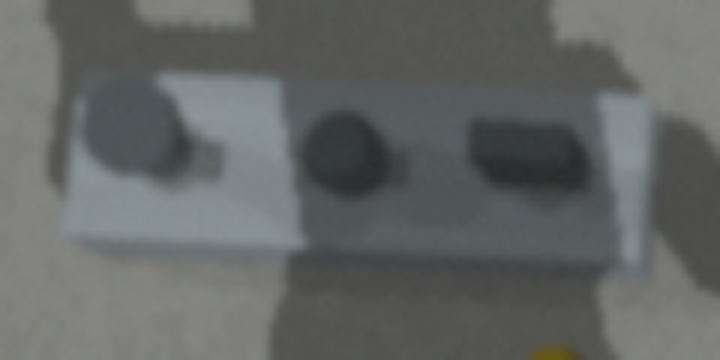

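View pics/top_z1.png

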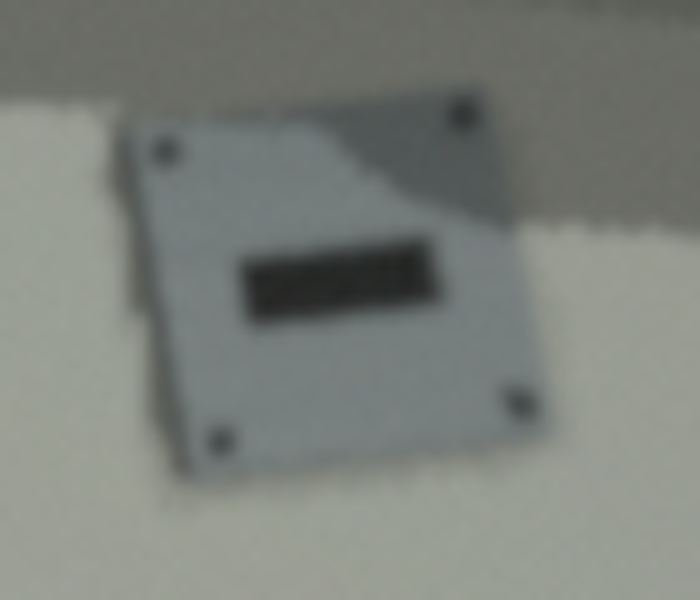

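View pics/side_z0.png

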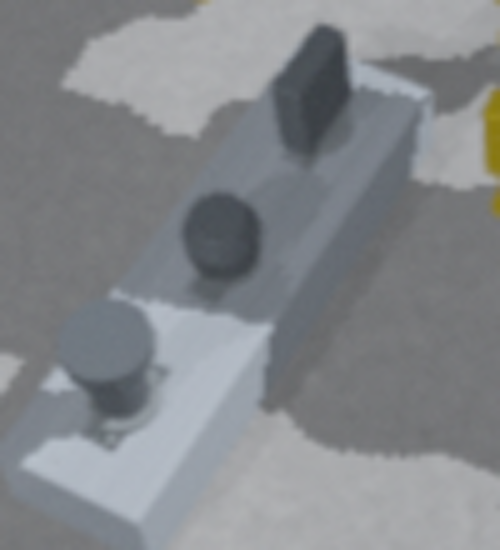

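View pics/side_z1.png

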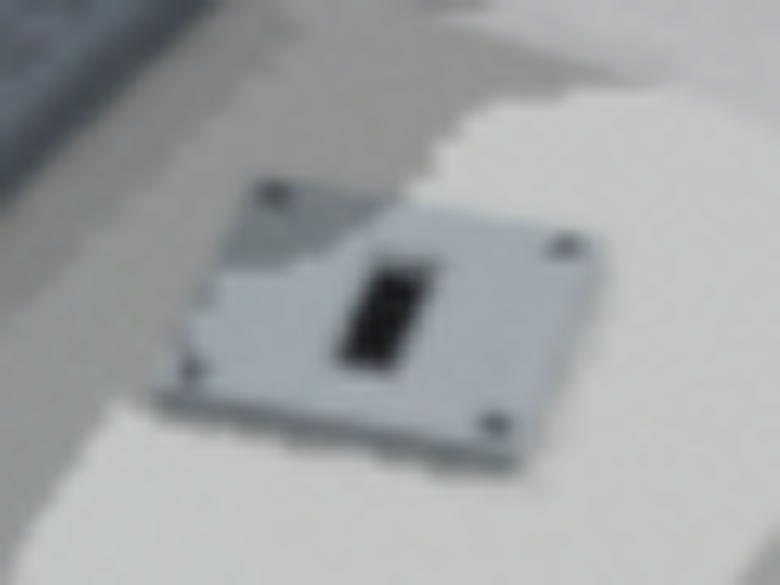

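```bash
python3 - <<'E'
from h import *
for n,box in(('top',(378,155,30,20)),('side',(270,95,20,20))):
    d=load(n+'0');x,y,w,h=box
    g=cv2.cvtColor(d['pixels'],cv2.COLOR_RGB2GRAY)[y:y+h,x:x+w]
    G=cv2.resize(g,None,fx=8,fy=8,interpolation=cv2.INTER_CUBIC)
    t=(int(np.percentile(g,2))+int(np.median(g)))/2
    m=(G<t).astype(np.uint8);c=max(cv2.findContours(m,0,2)[0],key=cv2.contourArea)[:,0].astype(float)
    uv=(c+.5)/8-.5+[x,y]
    p=ray(d,uv,.116)[:,:2]; r=cv2.minAreaRect((p*1000).astype(np.float32)); print(n,'slot rect',r, np.round(cv2.boxPoints(r),1).tolist())
    # handle from depth
    P=cloud(d)
    sel=(P[...,2]>.05)&(P[...,2]<.1)&(abs(P[...,0]-.56)<.04)&(abs(P[...,1]-.15)<.04)
    q=P[sel];print(n,'handle',sel.sum(),q.min(0),q.max(0),np.sort(q[:,2])[-20:].round(4)[::5])
    top=q[q[:,2]>.080];print(' top',len(top),top.mean(0),cv2.minAreaRect((top[:,:2]*1000).astype(np.float32)))
    sel=(P[...,2]>.031)&(P[...,2]<.042)&(abs(P[...,0]-.56)<.06)&(abs(P[...,1]-.21)<.13)
    q=P[sel];print(n,'rack',len(q),q[:,2].mean(),cv2.minAreaRect((q[:,:2]*1000).astype(np.float32)))
    sel=(P[...,2]>.113)&(P[...,2]<.12)&(abs(P[...,0]-.545)<.05)&(abs(P[...,1]+.235)<.05)
    q=P[sel];print(n,'plate',len(q),q[:,2].mean(),cv2.minAreaRect((q[:,:2]*1000).astype(np.float32)))
E
```

```text
top slot rect ((546.6190185546875, -232.16192626953125), (13.072212219238281, 37.1285285949707), 5.374773025512695) [[538.4000244140625, -214.3000030517578], [541.9000244140625, -251.3000030517578], [554.9000244140625, -250.0], [551.4000244140625, -213.10000610351562]]
top handle 188 [0.55885266 0.1367895  0.05055866] [0.57325755 0.17276755 0.08778445] [0.0858 0.086  0.0863 0.0868]
 top 121 [0.56646351 0.15459683 0.08436032] ((566.5950317382812, 154.87513732910156), (35.229286193847656, 13.050342559814453), 88.47400665283203)
top rack 2085 0.03652072653598703 ((569.7037353515625, 201.41595458984375), (255.84344482421875, 76.1260986328125), 81.37618255615234)
top plate 1240 0.11663057962281935 ((544.65185546875, -235.1505126953125), (98.49694061279297, 94.30760192871094), 4.170810699462891)
side slot rect ((543.5629272460938, -232.18634033203125), (11.488203048706055, 32.844032287597656), 3.7549827098846436) [[536.7999877929688, -216.1999969482422], [538.9000244140625, -248.89999389648438], [550.4000244140625, -248.1999969482422], [548.2000122070312, -215.39999389648438]]
side handle 264 [0.5543915  0.13578656 0.05055278] [0.57119739 0.17382133 0.08755126] [0.0849 0.085  0.0855 0.0862]
 top 115 [0.56185292 0.15560029 0.08350768] ((562.651611328125, 154.22763061523438), (36.699317932128906, 14.383920669555664), 84.8974380493164)
side rack 2385 0.035762543400471115 ((564.3113403320312, 201.2203369140625), (256.9473876953125, 80.10069274902344), 80.26634979248047)
side plate 473 0.11604541556671984 ((545.413330078125, -230.20404052734375), (75.2519760131836, 78.79607391357422), 4.876518726348877)
```

```bash
python3 - <<'E'
from h import *
d=load('top0')
def w(d,c,s,o,z): return (ray(d,(np.array(c)+.5)/s-.5+o,z)[:,:2]*1000).round(1)
def rep(n,p):
    print(n,p.tolist(),'mean',p.mean(0).round(1))
    for i in range(len(p)):
        v=p[(i+1)%len(p)]-p[i];print('   L%.1f ang %.1f'%(np.hypot(*v),np.degrees(np.arctan2(v[1],v[0]))))
rep('top rack',w(d,[(85,72),(65,233),(640,275-8),(655,95)],6,[110,140],.036))
rep('top plate',w(d,[(130,122),(187,475),(550,430),(487,92)],10,[360,135],.116))
rep('top screws',w(d,[(165,151),(220,440),(521,404),(463,115)],10,[360,135],.116))
e=load('side0')
rep('side rack',w(e,[(15,465),(145,525),(432,98),(358,62)],5,[140,215],.036))
rep('side screws',w(e,[(275,192),(192,370),(495,424),(569,245)],13,[250,80],.116))
E
```

```text
top rack [[610.2, 324.5], [549.9, 329.2], [531.3, 120.7], [594.9, 115.0]] mean [571.6 222.4]
   L60.5 ang 175.5
   L209.3 ang -95.1
   L63.9 ang -5.1
   L210.1 ang 85.8
top plate [[579.8, -194.9], [509.5, -199.9], [516.2, -269.4], [583.7, -264.2]] mean [ 547.3 -232.1]
   L70.5 ang -175.9
   L69.8 ang -84.5
   L67.7 ang 4.4
   L69.4 ang 93.2
top screws [[573.8, -201.1], [516.1, -206.8], [521.5, -264.4], [579.2, -259.1]] mean [ 547.7 -232.8]
   L58.0 ang -174.4
   L57.9 ang -84.6
   L57.9 ang 5.2
   L58.3 ang 95.3
side rack [[598.6, 326.0], [544.1, 328.6], [527.9, 122.9], [564.1, 117.6]] mean [558.7 223.8]
   L54.6 ang 177.3
   L206.3 ang -94.5
   L36.6 ang -8.3
   L211.2 ang 80.6
side screws [[576.5, -261.7], [571.0, -202.9], [513.4, -208.8], [518.4, -266.9]] mean [ 544.8 -235.1]
   L59.1 ang 95.3
   L57.9 ang -174.2
   L58.3 ang -85.1
   L58.3 ang 5.1
```

```bash
cat >> h.py <<'E'
def go(x,y,z,yaw):
    """print fractions to bring TCP to x,y,z (m) with jaw axis (tool z) at world yaw deg, tool down"""
    s=status.observe();Rm=R.from_rotvec(s['ee_rot']).as_matrix();p=np.array(s['position'])
    c,n=np.cos(np.radians(yaw)),np.sin(np.radians(yaw))
    zt=np.array([c,n,0]);xt=np.array([0,0,-1.]);T=np.c_[xt,np.cross(zt,xt),zt]
    sh=Rm.T@(np.array([x,y,z])-p)/.8; rv=R.from_matrix(Rm.T@T).as_rotvec()/np.radians(60)
    print('clock',s['clock'],'frac',sh.round(4),rv.round(4),'rows',max(np.linalg.norm(sh)*.8/.0417,np.linalg.norm(rv)*60/7.16).round(1))
def st():
    s=status.observe();Rm=R.from_rotvec(s['ee_rot']).as_matrix()
    print('t',round(float(s['clock']),2),'p',np.round(s['position'],4),'yaw',np.degrees(np.arctan2(Rm[1,2],Rm[0,2])).round(2),'down',Rm[:,0].round(3),'F',np.round(s['force'],1),'T',np.round(s['ft_torque'],2),'w',round(float(s['width']),3),'j',np.round(s['joints'],2))
E
python3 - <<'E'
from h import *
d=load('top0');P=cloud(d)
hsv=cv2.cvtColor(d['pixels'],cv2.COLOR_RGB2HSV);m=cv2.inRange(hsv,(20,150,60),(35,255,255))
n,l,s,c=cv2.connectedComponentsWithStats(m)
for i in range(1,n):
    if s[i,4]>20: q=P[l==i];print(c[i].round(),q.min(0).round(3),q.max(0).round(3))
go(.5645,.1545,.2,-4.8)
E
```

```text
[233. 124.] [0.648 0.064 0.009] [0.665 0.096 0.083]
[240. 192.] [0.491 0.059 0.016] [0.525 0.078 0.085]
[204. 208.] [0.461 0.134 0.016] [0.494 0.15  0.083]
clock 0.1 frac [ 0.0335  0.7302 -0.7349] [-1.1052e+00 -1.3000e-03 -7.0000e-04] rows 19.9
```

Call:
step_arm --pt "0 0.03 0.73 -0.735 -1 0 0" --pt "0 0.03 0.73 -0.735 -1 0 0" --pt "0 0.03 0.73 -0.735 -1 0 0" --pt "0 0.03 0.73 -0.735 -1 0 0" --pt "0 0.03 0.73 -0.735 -1 0 0" --pt "0 0.03 0.73 -0.735 -1 0 0" --pt "0 0.03 0.73 -0.735 -1 0 0" --pt "0 0.03 0.73 -0.735 -1 0 0" --pt "0 0.03 0.73 -0.735 -1 0 0" --pt "0 0.03 0.73 -0.735 -1 0 0" --pt "0 0.03 0.73 -0.735 -1 0 0" --pt "0 0.03 0.73 -0.735 -1 0 0"

```text
clock: 1.1
position: [0.421, -0.1399, 0.2122]
ee_rot: [0.152, 1.565, -0.153]
force: [1.4, -1.8, 0.8]
width: 0.5
```

```bash
python3 -c "
from h import *
st();go(.5645,.1545,.15,-4.8)"
```

```text
t 1.1 p [ 0.421  -0.1399  0.2122] yaw -11.13 down [-0. -0. -1.] F [ 1.4 -1.8  0.8] T [-0.07 -0.1  -0.03] w 0.5 j [ 0.6   0.19 -0.45  1.98  0.1   0.99 -0.1 ]
clock 1.1 frac [0.0777 0.3958 0.105 ] [-0.1055  0.      0.0003] rows 8.0
```

Call:
step_arm --pt "0 0.077 0.396 0.105 -0.105 0 0" --pt "0 0.077 0.396 0.105 -0.105 0 0" --pt "0 0.077 0.396 0.105 -0.105 0 0" --pt "0 0.077 0.396 0.105 -0.105 0 0" --pt "0 0.077 0.396 0.105 -0.105 0 0" --pt "0 0.077 0.396 0.105 -0.105 0 0" --pt "0 0.077 0.396 0.105 -0.105 0 0" --pt "0 0.077 0.396 0.105 -0.105 0 0" --pt "0 0.077 0.396 0.105 -0.105 0 0" --pt "0 0.077 0.396 0.105 -0.105 0 0" --pt "0 0.077 0.396 0.105 -0.105 0 0" --pt "0 0.077 0.396 0.105 -0.105 0 0"

```text
clock: 2.1
position: [0.564, 0.1512, 0.1505]
ee_rot: [0.066, 1.57, -0.068]
force: [-0.4, -0.0, 0.3]
width: 0.498
```

```bash
python3 -c "
from h import *
grab('side','side1');grab('top','top1')
st();go(.5645,.1545,.050,-4.8)
d=load('side1');cv2.imwrite('pics/side1z.png',cv2.resize(cv2.cvtColor(d['pixels'][130:330,100:300],cv2.COLOR_RGB2BGR),None,fx=3,fy=3))"
```

```text
t 2.2 p [0.5643 0.1511 0.1509] yaw -4.94 down [ 0.    -0.001 -1.   ] F [ 0.1 -0.2  1.1] T [ 0.01 -0.1   0.03] w 0.497 j [ 0.01  0.5  -0.52  1.74  0.29  0.99 -0.7 ]
clock 2.2 frac [ 1.261e-01  4.300e-03 -1.000e-04] [-0.0023  0.0004  0.0008] rows 2.4
```

View pics/side1z.png

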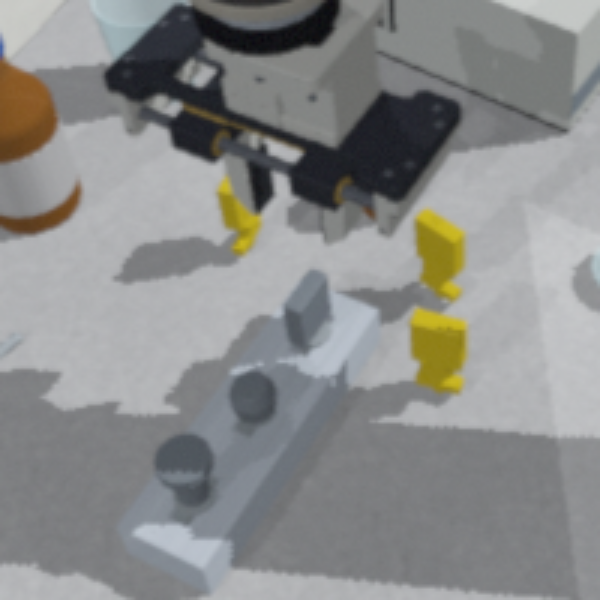

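The side view shows the open fingers above the grey flat handle (about (305,310) in the crop), with the jaw axis across its thin side. Descending and gripping next.

Call:
step_arm --pt "0 0.05 0.004 0 0 0 0" --pt "0 0.08 0.004 0 0 0 0" --pt "0 0.105 0.004 0 0 0 0" --pt "0 0.126 0.004 0 0 0 0" --pt "0 0.126 0.004 0 0 0 0" --pt "0 0.126 0.004 0 0 0 0"

```text
clock: 2.7
position: [0.5642, 0.1549, 0.0498]
ee_rot: [0.066, 1.571, -0.067]
force: [0.0, 0.6, -0.7]
width: 0.502
```

```bash
python3 -c "
from h import *
st();go(.5645,.1545,.050,-4.8)"
```

```text
t 2.7 p [0.5642 0.1549 0.0498] yaw -4.88 down [-0.001 -0.001 -1.   ] F [ 0.   0.6 -0.7] T [-0.03 -0.13  0.03] w 0.502 j [-0.04  0.62 -0.47  1.82  0.38  0.79 -0.78]
clock 2.7 frac [-0.0003 -0.0005  0.0005] [-0.0013 -0.0011  0.0008] rows 0.0
```

Call:
step_arm --pt "0.3 0 0 0 0 0 0" --pt "0.4 0 0 0 0 0 0" --pt "0.5 0 0 0 0 0 0" --pt "0.6 0 0 0 0 0 0" --pt "0.7 0 0 0 0 0 0" --pt "0.8 0 0 0 0 0 0" --pt "1 0 0 0 0 0 0" --pt "1 0 0 0 0 0 0" --newtons 8

```text
clock: 3.37
position: [0.5648, 0.1561, 0.0503]
ee_rot: [0.066, 1.569, -0.066]
force: [-1.0, -0.4, 5.9]
width: 0.15
```

```bash
python3 -c "
from h import *
st()"
```

```text
t 3.37 p [0.5648 0.1561 0.0503] yaw -4.81 down [ 0.001 -0.    -1.   ] F [-1.  -0.4  5.9] T [-0.2   0.18 -0.  ] w 0.15 j [-0.04  0.62 -0.47  1.82  0.38  0.79 -0.78]
```

Call:
step_arm --pt "1 0 0 0 0 0 0" --pt "1 0 0 0 0 0 0" --pt "1 0 0 0 0 0 0" --pt "1 -0.02 0 0 0 0 0" --pt "1 -0.05 0 0 0 0 0" --pt "1 -0.1 0 0 0 0 0" --pt "1 -0.15 0 0 0 0 0" --pt "1 -0.2 0 0 0 0 0" --pt "1 -0.25 0 0 0 0 0" --pt "1 -0.25 0 0 0 0 0" --newtons 35

```text
clock: 4.2
position: [0.5676, 0.1582, 0.2579]
ee_rot: [0.069, 1.559, -0.062]
force: [1.7, 0.9, -1.0]
width: 0.149
```

```bash
python3 -c "
from h import *
st();go(.546,-.2335,.23,5.3)"
```

```text
t 4.2 p [0.5676 0.1582 0.2579] yaw -4.8 down [ 0.011  0.004 -1.   ] F [ 1.7  0.9 -1. ] T [ 0.13 -0.25  0.05] w 0.149 j [ 0.03  0.41 -0.55  1.59  0.23  1.19 -0.65]
clock 4.2 frac [ 0.0327 -0.4903  0.0137] [-0.1683  0.0105 -0.0037] rows 9.4
```

Call:
step_arm --pt "1 0.0 -0.49 0.015 -0.17 0.01 0" --pt "1 0 -0.49 0.015 -0.17 0.01 0" --pt "1 0 -0.49 0.015 -0.17 0.01 0" --pt "1 0 -0.49 0.015 -0.17 0.01 0" --pt "1 0 -0.49 0.015 -0.17 0.01 0" --pt "1 0 -0.49 0.015 -0.17 0.01 0" --pt "1 0 -0.49 0.015 -0.17 0.01 0" --pt "1 0 -0.49 0.015 -0.17 0.01 0" --pt "1 0.03 -0.49 0.015 -0.17 0.01 0" --pt "1 0.03 -0.49 0.015 -0.17 0.01 0" --pt "1 0.03 -0.49 0.015 -0.17 0.01 0" --pt "1 0.03 -0.49 0.015 -0.17 0.01 0"

```text
clock: 5.2
position: [0.5425, -0.237, 0.2244]
ee_rot: [-0.07, 1.582, 0.073]
force: [0.0, 0.1, -0.6]
width: 0.149
```

```bash
python3 -c "
from h import *
d=grab('side','side2');e=grab('top','top2')
st();go(.546,-.2335,.23,5.3)
cv2.imwrite('pics/side2z.png',cv2.resize(cv2.cvtColor(d['pixels'][40:160,200:360],cv2.COLOR_RGB2BGR),None,fx=5,fy=5,interpolation=2))
cv2.imwrite('pics/top2z.png',cv2.resize(cv2.cvtColor(e['pixels'][100:220,320:480],cv2.COLOR_RGB2BGR),None,fx=5,fy=5,interpolation=2))"
```

```text
t 5.3 p [ 0.5439 -0.234   0.2257] yaw 5.48 down [-0.01   0.001 -1.   ] F [-0.6  1.1 -1.4] T [-0.   -0.21  0.01] w 0.157 j [ 0.65  0.44 -0.48  1.62  0.22  1.15  0.22]
clock 5.3 frac [-0.0053  0.0004  0.0026] [ 0.0029 -0.0098 -0.0019] rows 0.1
```

View pics/side2z.png

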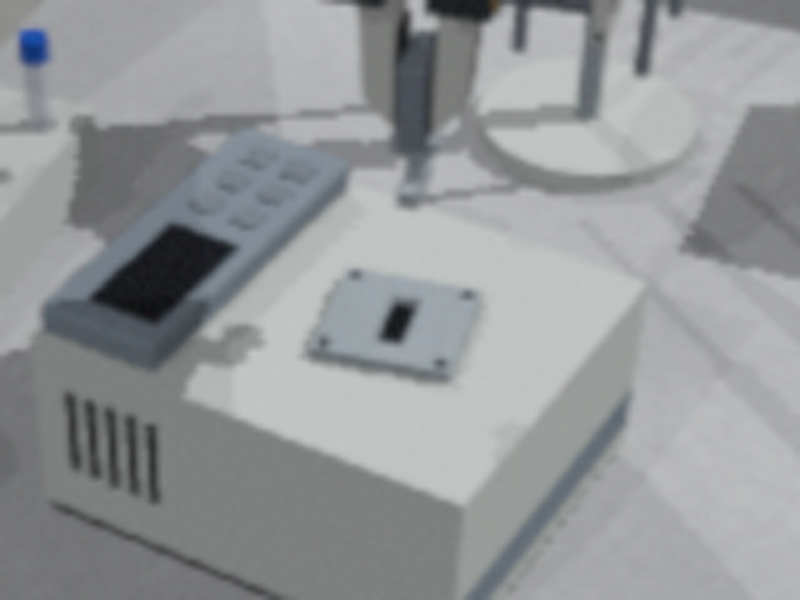

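View pics/top2z.png

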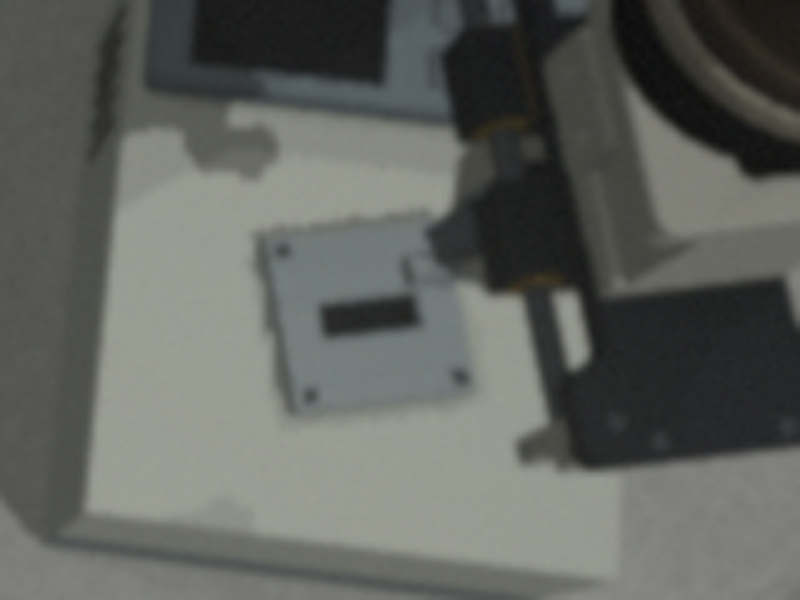

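Call:
step_arm --pt "1 0.02 0 0.002 0 -0.01 0" --pt "1 0.04 0 0.002 0 -0.01 0" --pt "1 0.055 0 0.002 0 -0.01 0" --pt "1 0.068 0 0.002 0 -0.01 0" --pt "1 0.068 0 0.002 0 -0.01 0" --pt "1 0.068 0 0.002 0 -0.01 0" --pt "1 0.068 0 0.002 0 -0.01 0"

```text
clock: 5.88
position: [0.5453, -0.2351, 0.1722]
ee_rot: [-0.074, 1.569, 0.075]
force: [0.5, -0.3, -1.4]
width: 0.152
```

```bash
python3 -c "
from h import *
d=grab('side','side3');e=grab('top','top3')
st();go(.546,-.2335,.17,5.3)
cv2.imwrite('pics/side3z.png',cv2.resize(cv2.cvtColor(d['pixels'][60:130,240:330],cv2.COLOR_RGB2BGR),None,fx=8,fy=8,interpolation=2))
cv2.imwrite('pics/top3z.png',cv2.resize(cv2.cvtColor(e['pixels'][130:200,360:450],cv2.COLOR_RGB2BGR),None,fx=8,fy=8,interpolation=2))"
```

```text
t 5.98 p [ 0.5453 -0.2354  0.1723] yaw 5.4 down [ 0.001  0.    -1.   ] F [ 0.6 -0.6 -0.3] T [-0.03 -0.05  0.01] w 0.149 j [ 0.65  0.48 -0.47  1.69  0.25  1.03  0.19]
clock 5.9833 frac [0.0029 0.0023 0.0011] [ 0.0016  0.0013 -0.0003] rows 0.1
```

View pics/side3z.png

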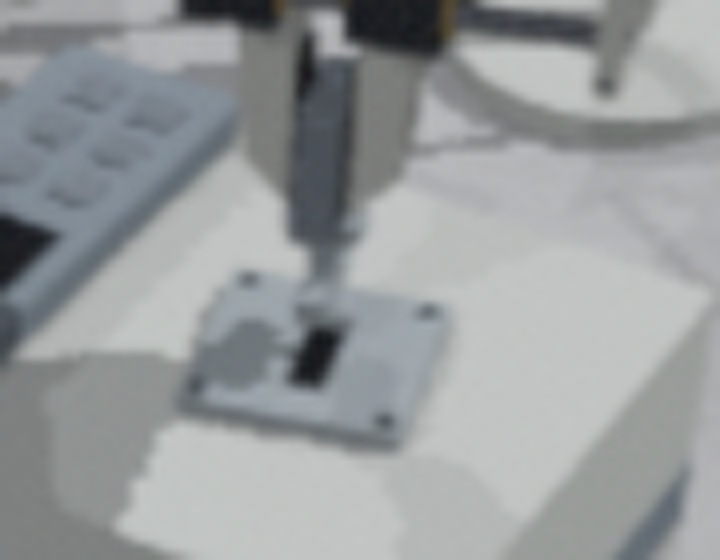

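View pics/top3z.png

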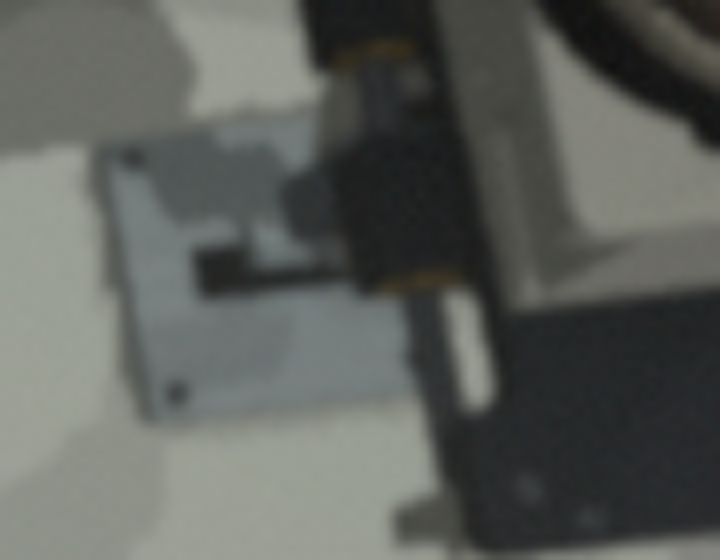

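```bash
python3 -c "
from h import *
d=load('side3');e=load('top3')
def w(d,c,o,z): return (ray(d,(np.array(c)+.5)/8-.5+o,z)*1000).round(1)
print('side bar end ctr',w(d,[(318,300)],[240,60],.138),'slot near end',w(d,[(293,380),(325,384)],[240,60],.116),w(d,[(310,382)],[240,60],.116))
print('side bar corners bottom',w(d,[(298,318),(340,318)],[240,60],.134))
print('top slot left end',w(e,[(195,252),(202,297)],[360,130],.116), 'bar',w(e,[(243,222),(252,266)],[360,130],.142))
for dd,o,s in ((d,[240,60],(285,330,300)),):
  P=cloud(dd)
  for u,v in [(279,97),(280,96),(280,98),(280,95),(281,92),(279,99)]: print(u,v,P[v,u].round(4), dd['pixels'][v,u])
P=cloud(e)
for u,v in [(391,160),(393,160),(392,162),(393,163),(391,158)]: print(u,v,P[v,u].round(4), e['pixels'][v,u])
"
```

```text
side bar end ctr [[ 542.9 -229.3  138. ]] slot near end [[ 545.7 -217.3  116. ]
 [ 536.  -219.1  116. ]] [[ 540.6 -218.3  116. ]]
side bar corners bottom [[ 547.2 -223.7  134. ]
 [ 535.5 -228.5  134. ]]
top slot left end [[ 550.5 -214.3  116. ]
 [ 539.3 -215.   116. ]] bar [[ 550.6 -217.4  142. ]
 [ 540.  -218.5  142. ]]
279 97 [ 0.5414 -0.2219  0.1434] [143 151 157]
280 96 [ 0.5409 -0.228   0.1424] [143 151 157]
280 98 [ 0.5382 -0.2201  0.1426] [120 128 133]
280 95 [ 0.5417 -0.23    0.1438] [130 137 142]
281 92 [ 0.5408 -0.2337  0.1501] [103 110 116]
279 99 [ 0.5412 -0.2222  0.1376] [102 107 112]
391 160 [ 0.5463 -0.2202  0.1384] [81 86 85]
393 160 [ 0.5449 -0.2222  0.1432] [110 119 119]
392 162 [ 0.5414 -0.2204  0.1421] [82 88 88]
393 163 [ 0.5476 -0.2335  0.1098] [71 76 74]
391 158 [ 0.5497 -0.2199  0.1402] [91 98 96]
```

Both views agree: the T-bar's +y end lies about 3 mm inside the slot's +y end and level with it in x, so the bar is centred. Lowering now.

Call:
step_arm --pt "1 0.005 0 0 0 0 0" --pt "1 0.01 0 0 0 0 0" --pt "1 0.015 0 0 0 0 0" --pt "1 0.02 0 0 0 0 0" --pt "1 0.025 0 0 0 0 0" --pt "1 0.03 0 0 0 0 0" --pt "1 0.03 0 0 0 0 0"

```text
clock: 6.57
position: [0.5453, -0.2353, 0.1473]
ee_rot: [-0.073, 1.568, 0.075]
force: [1.3, 0.5, 5.6]
width: 0.148
```

```bash
python3 -c "
from h import *
st()"
```

```text
t 6.57 p [ 0.5453 -0.2353  0.1473] yaw 5.4 down [ 0.001  0.001 -1.   ] F [1.3 0.5 5.6] T [ 0.13 -0.34 -0.06] w 0.148 j [ 0.64  0.51 -0.46  1.72  0.26  0.98  0.18]
```

Call:
step_arm --pt "1 0.004 0 0 0 0 0" --pt "1 0.008 0 0 0 0 0" --pt "1 0.012 0 0 0 0 0" --pt "1 0.016 0 0 0 0 0" --pt "1 0.018 0 0 0 0 0" --pt "1 0.02 0 0 0 0 0" --pt "1 0.02 0 0 0 0 0"

```text
clock: 7.15
position: [0.5474, -0.2353, 0.1324]
ee_rot: [-0.074, 1.564, 0.074]
force: [6.6, 0.2, 1.3]
width: 0.149
```

```bash
python3 -c "
from h import *
st()"
```

```text
t 7.15 p [ 0.5474 -0.2353  0.1324] yaw 5.42 down [ 0.006  0.    -1.   ] F [6.6 0.2 1.3] T [ 0.01 -1.69 -0.02] w 0.149 j [ 0.64  0.52 -0.46  1.73  0.27  0.94  0.17]
```

Call:
step_arm --pt "1 0.0 0 0.001 0 0 0" --pt "1 0.0 0 0.002 0 0 0" --pt "1 0 0 0.002 0 0 0" --pt "1 0 0 0.002 0 0 0"

```text
clock: 7.48
position: [0.5475, -0.2352, 0.132]
ee_rot: [-0.074, 1.567, 0.074]
force: [5.2, 0.2, 3.4]
width: 0.153
```

```bash
python3 -c "
from h import *
d=grab('side','side4');e=grab('top','top4')
st()
cv2.imwrite('pics/side4z.png',cv2.resize(cv2.cvtColor(d['pixels'][60:130,240:330],cv2.COLOR_RGB2BGR),None,fx=8,fy=8,interpolation=2))
cv2.imwrite('pics/top4z.png',cv2.resize(cv2.cvtColor(e['pixels'][130:200,360:450],cv2.COLOR_RGB2BGR),None,fx=8,fy=8,interpolation=2))"
```

```text
t 7.58 p [ 0.5475 -0.2352  0.1319] yaw 5.4 down [ 0.002  0.001 -1.   ] F [ 5.4 -0.7  3.3] T [ 0.02 -1.64 -0.01] w 0.152 j [ 0.63  0.52 -0.45  1.73  0.27  0.95  0.17]
```

View pics/side4z.png

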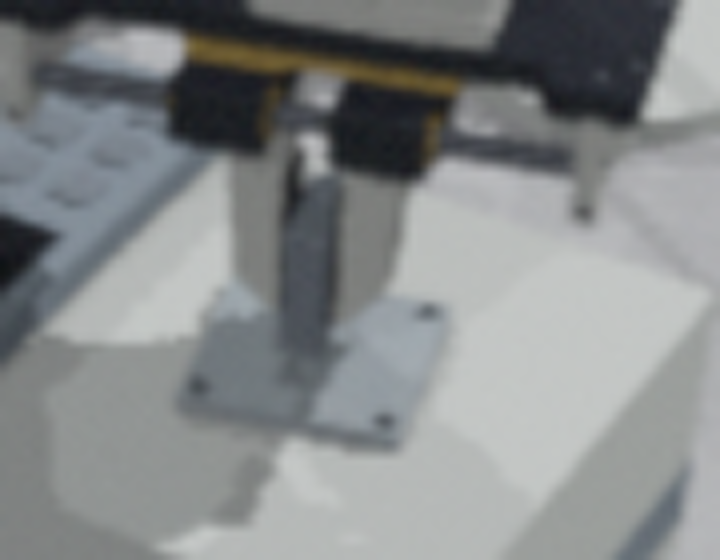

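View pics/top4z.png

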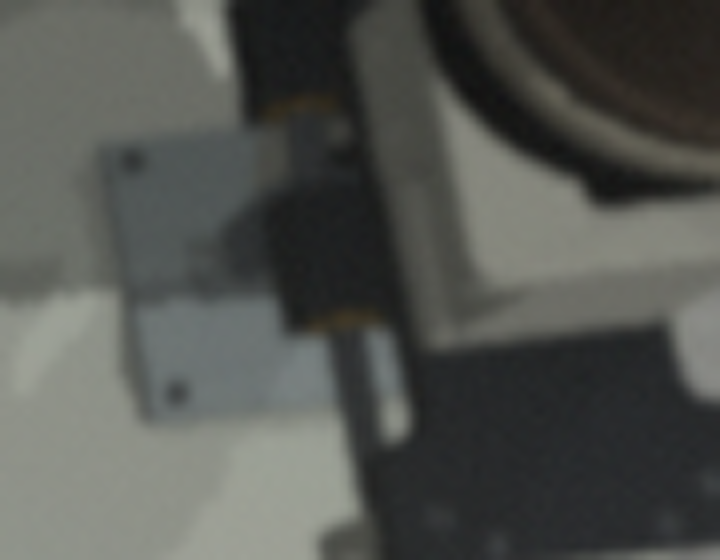

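Call:
step_arm --pt "1 0.001 0 0.001 0 0 0" --pt "1 0.002 0 0.001 0 0 0" --pt "1 0.003 0 0.001 0 0 0" --pt "1 0.003 0 0.001 0 0 0" --pt "1 0.003 0 0.001 0 0 0"

```text
clock: 8.0
position: [0.5476, -0.2352, 0.1302]
ee_rot: [-0.074, 1.568, 0.074]
force: [1.8, 0.1, 13.0]
width: 0.152
```

```bash
python3 -c "
from h import *
d=load('side4');P=cloud(d);m=(abs(P[...,0]-.545)<.02)&(abs(P[...,1]+.235)<.022)&(P[...,2]>.12)
print(np.c_[np.argwhere(m)[:,::-1],P[m].round(4)][::12])
st()"
```

```text
[[ 2.710e+02  3.100e+01  5.640e-01 -2.138e-01  3.085e-01]
 [ 2.830e+02  4.600e+01  5.363e-01 -2.153e-01  2.795e-01]
 [ 2.870e+02  4.700e+01  5.274e-01 -2.158e-01  2.788e-01]
 [ 2.830e+02  4.800e+01  5.353e-01 -2.130e-01  2.763e-01]
 [ 2.840e+02  4.900e+01  5.333e-01 -2.142e-01  2.738e-01]
 [ 2.830e+02  5.000e+01  5.356e-01 -2.147e-01  2.707e-01]
 [ 2.830e+02  5.100e+01  5.360e-01 -2.162e-01  2.675e-01]
 [ 2.880e+02  5.200e+01  5.251e-01 -2.180e-01  2.665e-01]
 [ 2.870e+02  5.600e+01  5.262e-01 -2.160e-01  2.578e-01]
 [ 2.850e+02  5.900e+01  5.295e-01 -2.134e-01  2.513e-01]
 [ 2.800e+02  6.500e+01  5.403e-01 -2.135e-01  2.341e-01]
 [ 2.760e+02  6.700e+01  5.499e-01 -2.150e-01  2.260e-01]
 [ 2.780e+02  6.800e+01  5.445e-01 -2.133e-01  2.257e-01]
 [ 2.770e+02  6.900e+01  5.548e-01 -2.372e-01  2.071e-01]
 [ 2.870e+02  7.000e+01  5.259e-01 -2.220e-01  2.201e-01]
 [ 2.750e+02  7.700e+01  5.549e-01 -2.258e-01  1.926e-01]
 [ 2.710e+02  8.000e+01  5.642e-01 -2.252e-01  1.827e-01]
 [ 2.750e+02  8.100e+01  5.542e-01 -2.249e-01  1.827e-01]
 [ 2.790e+02  8.200e+01  5.518e-01 -2.479e-01  1.665e-01
[... 975 characters left out ...]
  1.527e-01]
 [ 2.820e+02  9.500e+01  5.367e-01 -2.299e-01  1.452e-01]
 [ 2.790e+02  9.600e+01  5.408e-01 -2.198e-01  1.478e-01]
 [ 2.760e+02  9.700e+01  5.472e-01 -2.168e-01  1.452e-01]
 [ 2.740e+02  9.800e+01  5.550e-01 -2.253e-01  1.346e-01]
 [ 2.740e+02  9.900e+01  5.549e-01 -2.253e-01  1.318e-01]
 [ 2.750e+02  1.000e+02  5.498e-01 -2.182e-01  1.350e-01]
 [ 2.760e+02  1.010e+02  5.477e-01 -2.199e-01  1.315e-01]
 [ 2.770e+02  1.020e+02  5.454e-01 -2.208e-01  1.286e-01]
 [ 2.790e+02  1.030e+02  5.397e-01 -2.193e-01  1.282e-01]]
t 8.0 p [ 0.5476 -0.2352  0.1302] yaw 5.4 down [ 0.001  0.    -1.   ] F [ 1.8  0.1 13. ] T [ 0.23 -0.52  0.02] w 0.152 j [ 0.63  0.53 -0.45  1.73  0.27  0.95  0.16]
```

Call:
step_arm --pt "1 0.001 0 0 0 0 0" --pt "1 0.002 0 0 0 0 0" --pt "1 0.002 0 0 0 0 0" --pt "1 0.002 0 0 0.08 0 0" --pt "1 0.002 0 0 0.16 0 0" --pt "1 0.002 0 0 0.25 0 0" --pt "1 0.002 0 0 0.25 0 0"

```text
clock: 8.58
position: [0.548, -0.2353, 0.1301]
ee_rot: [0.136, 1.564, -0.137]
force: [-2.8, 1.5, 25.4]
width: 0.15
```

```bash
python3 -c "
from h import *
st()"
```

```text
t 8.58 p [ 0.548  -0.2353  0.1301] yaw -9.96 down [ 0.003 -0.001 -1.   ] F [-2.8  1.5 25.4] T [ 0.4   0.44 -0.05] w 0.15 j [ 0.59  0.52 -0.39  1.74  0.23  0.93 -0.07]
```

Call:
step_arm --pt "1 0 0 0 0.09 0 0" --pt "1 0 0 0 0.18 0 0" --pt "1 0 0 0 0.27 0 0" --pt "1 0 0 0 0.36 0 0" --pt "1 0 0 0 0.45 0 0" --pt "1 0 0 0 0.54 0 0" --pt "1 0 0 0 0.63 0 0" --pt "1 0 0 0 0.72 0 0" --pt "1 0 0 0 0.81 0 0" --pt "1 0 0 0 0.9 0 0" --pt "1 0 0 0 1 0 0" --pt "1 0 0 0 1 0 0"

```text
clock: 9.58
position: [0.5484, -0.2358, 0.1302]
ee_rot: [0.949, 1.351, -0.947]
force: [-1.5, 0.1, 23.4]
width: 0.151
```

```bash
python3 -c "
from h import *
st()"
```

```text
t 9.58 p [ 0.5484 -0.2358  0.1302] yaw -70.02 down [ 0.004 -0.001 -1.   ] F [-1.5  0.1 23.4] T [ 0.19  0.15 -0.11] w 0.151 j [ 0.4   0.49 -0.12  1.75  0.07  0.9  -0.97]
```

Call:
step_arm --pt "1 0 0 0 0.08 0 0" --pt "1 0 0 0 0.16 0 0" --pt "1 0 0 0 0.24 0 0" --pt "1 0 0 0 0.31 0 0" --pt "1 0 0 0 0.35 0 0" --pt "1 0 0 0 0.39 0 0" --pt "1 0 0 0 0.42 0 0" --pt "1 0 0 0 0.42 0 0"

```text
clock: 10.25
position: [0.5484, -0.2338, 0.1301]
ee_rot: [1.274, 1.167, -1.268]
force: [-1.9, 5.5, 26.0]
width: 0.154
```

```bash
python3 -c "
from h import *
st()"
```

```text
t 10.25 p [ 0.5484 -0.2338  0.1301] yaw -94.85 down [ 0.003  0.002 -1.   ] F [-1.9  5.5 26. ] T [1.84 0.43 0.16] w 0.154 j [ 0.33  0.48 -0.02  1.76  0.01  0.9  -1.35]
```

Call:
step_arm --pt "1 0 0 0 -0.03 0 0" --pt "1 -0.002 0 0 -0.06 0 0" --pt "1 -0.004 0 0 -0.08 0 0" --pt "1 -0.006 0 0 -0.08 0 0" --pt "1 -0.008 0 0 -0.08 0 0" --pt "1 -0.01 0 0 -0.08 0 0" --pt "1 -0.012 0 0 -0.08 0 0" --pt "1 -0.0135 0 0 -0.08 0 0" --pt "1 -0.0135 0 0 -0.08 0 0"

```text
clock: 11.0
position: [0.5479, -0.2344, 0.1388]
ee_rot: [1.211, 1.21, -1.207]
force: [4.2, 1.9, 6.9]
width: 0.151
```

```bash
python3 -c "
from h import *
st()"
```

```text
t 11.0 p [ 0.5479 -0.2344  0.1388] yaw -89.98 down [ 0.001  0.002 -1.   ] F [4.2 1.9 6.9] T [ 0.66 -1.02  0.  ] w 0.151 j [ 0.34  0.47 -0.04  1.75  0.02  0.92 -1.27]
```

Call:
step_arm --pt "1 -0.002 0 0 0 0 0" --pt "1 -0.004 0 0 0 0 0" --pt "1 -0.005 0 0 0 0 0" --pt "1 -0.005 0 0 0 0 0"

```text
clock: 11.33
position: [0.5476, -0.2343, 0.1404]
ee_rot: [1.21, 1.211, -1.208]
force: [11.8, -0.4, -14.4]
width: 0.155
```

```bash
python3 -c "
from h import *
st()"
```

```text
t 11.33 p [ 0.5476 -0.2343  0.1404] yaw -89.97 down [ 0.     0.002 -1.   ] F [ 11.8  -0.4 -14.4] T [-0.05 -2.81 -0.04] w 0.155 j [ 0.34  0.47 -0.04  1.75  0.02  0.92 -1.27]
```

Call:
step_arm --pt "1 0.001 0.001 0 0 0 0" --pt "1 0.002 0.001 0 0 0 0" --pt "1 0.0025 0.001 0 0 0 0" --pt "1 0.0025 0.001 0 0 0 0"

```text
clock: 11.67
position: [0.5478, -0.2344, 0.1403]
ee_rot: [1.21, 1.211, -1.208]
force: [4.0, 1.7, 3.5]
width: 0.15
```

```bash
python3 -c "
from h import *
st()"
```

```text
t 11.67 p [ 0.5478 -0.2344  0.1403] yaw -89.99 down [-0.     0.002 -1.   ] F [4.  1.7 3.5] T [ 0.7  -0.84  0.04] w 0.15 j [ 0.34  0.47 -0.04  1.75  0.02  0.92 -1.27]
```

Call:
step_arm --pt "1 0 0 0 0 0 0" --pt "0.9 0 0 0 0 0 0" --pt "0.7 0 0 0 0 0 0" --pt "0.6 0 0 0 0 0 0" --pt "0.5 0 0 0 0 0 0" --pt "0.4 0 0 0 0 0 0" --pt "0.3 0 0 0 0 0 0" --pt "0.2 0 0 0 0 0 0" --pt "0 0 0 0 0 0 0" --pt "0 0 0 0 0 0 0" --newtons 5

```text
clock: 12.5
position: [0.5477, -0.2352, 0.1402]
ee_rot: [1.21, 1.21, -1.209]
force: [-0.8, -0.4, 0.8]
width: 0.482
```

```bash
python3 -c "
from h import *
d=grab('side','side5')
st()
cv2.imwrite('pics/side5z.png',cv2.resize(cv2.cvtColor(d['pixels'][60:130,240:330],cv2.COLOR_RGB2BGR),None,fx=8,fy=8,interpolation=2))"
```

```text
t 12.55 p [ 0.5477 -0.2352  0.1402] yaw -90.01 down [-0.     0.001 -1.   ] F [-0.2  0.1  0. ] T [ 0.05  0.09 -0.04] w 0.489 j [ 0.34  0.47 -0.04  1.75  0.02  0.92 -1.27]
```

View pics/side5z.png

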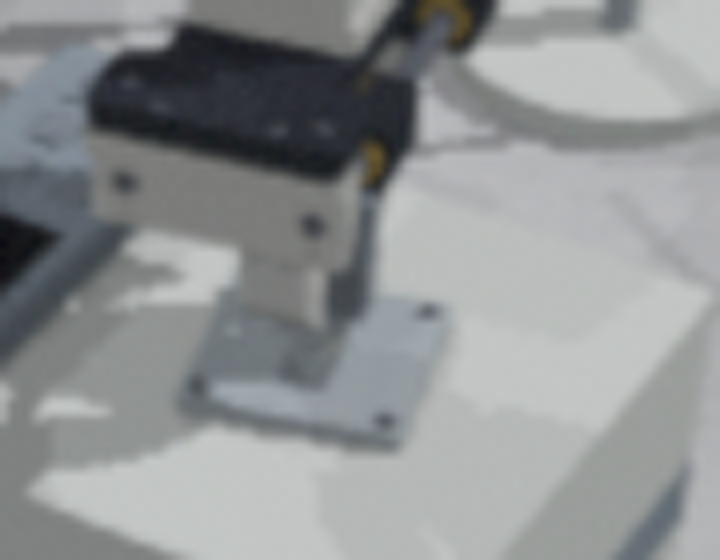

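The fingers are open and nothing touches the holder. In the side view the nearer finger still partly hides it, so I'm raising straight up and away.

Call:
step_arm --pt "0 -0.03 0 0 0 0 0" --pt "0 -0.07 0 0 0 0 0" --pt "0 -0.12 0 0 0 0 0" --pt "0 -0.16 0 0 0 0 0" --pt "0 -0.16 -0.05 0.05 0 0 0" --pt "0 -0.16 -0.1 0.1 0 0 0" --pt "0 -0.16 -0.15 0.15 0 0 0" --pt "0 -0.16 -0.2 0.2 0 0 0" --pt "0 -0.16 -0.25 0.25 0 0 0" --pt "0 -0.16 -0.25 0.25 0 0 0" --pt "0 -0.16 -0.25 0.25 0 0 0"

```text
clock: 13.47
position: [0.3447, -0.4376, 0.2684]
ee_rot: [1.211, 1.208, -1.212]
force: [-0.8, 0.2, 0.1]
width: 0.501
```

```bash
python3 - <<'E'
from h import *
d=grab('side','side6');e=grab('top','top6');st()
a=cv2.resize(d['pixels'][55:125,240:320],None,fx=5,fy=5,interpolation=2);b=cv2.resize(e['pixels'][130:200,355:435],None,fx=5,fy=5,interpolation=2)
cv2.imwrite('pics/z6.png',cv2.cvtColor(np.hstack([a,b]),cv2.COLOR_RGB2BGR))
for n,dd in(('side',d),('top',e)):
    P=cloud(dd);m=(abs(P[...,0]-.546)<.035)&(abs(P[...,1]+.234)<.035)&(P[...,2]>.165)&(P[...,2]<.2)
    q=P[m];print(n,len(q),q.mean(0).round(4),np.percentile(q[:,2],[50,90]).round(4),cv2.minAreaRect((q[:,:2]*1000).astype(np.float32)))
E
```

```text
t 13.57 p [ 0.3419 -0.4402  0.2683] yaw -90.57 down [-0.002 -0.002 -1.   ] F [0.2 0.4 0.6] T [-0.01 -0.02 -0.  ] w 0.498 j [ 0.74  0.29  0.09  1.68 -0.02  1.17 -0.74]
side 97 [ 0.5447 -0.2321  0.1719] [0.1731 0.1749] ((545.41748046875, -234.18527221679688), (15.277044296264648, 35.834835052490234), 88.58871459960938)
top 192 [ 0.5491 -0.2331  0.1737] [0.1744 0.1759] ((549.7118530273438, -234.10289001464844), (36.22001647949219, 14.47324275970459), 1.7184803485870361)
```

View pics/z6.png

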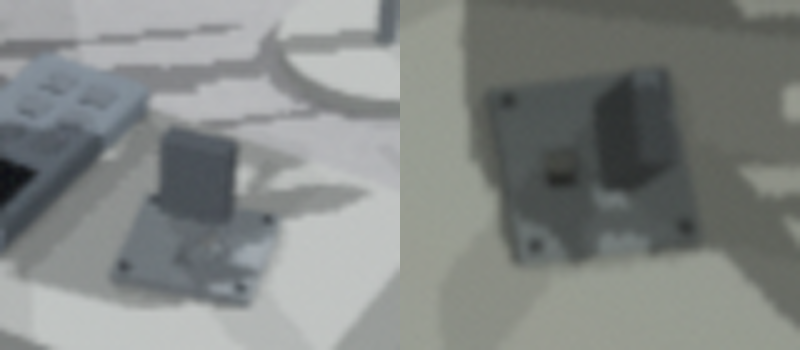

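View pics/top6.png

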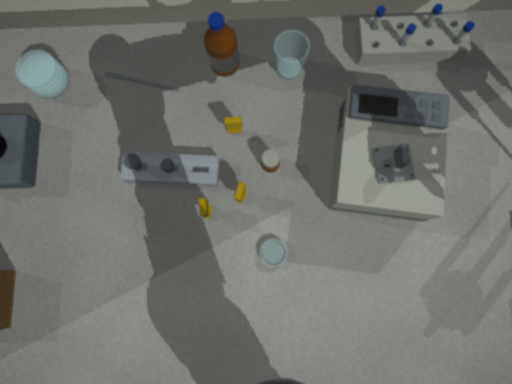

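View pics/side6.png

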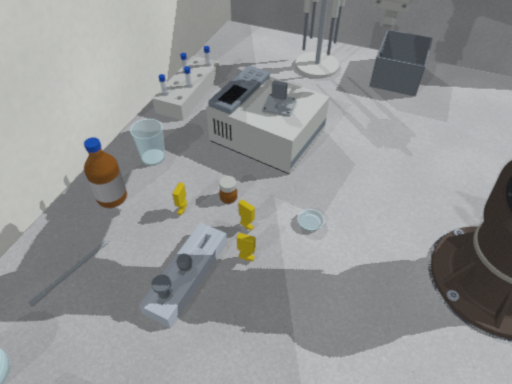

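The holder stands upright and turned across the slot, and its top is about 59 mm above the plate; 58 mm is expected when locked. The spares, jar (271,160), dish (272,252) and yellow look-alikes are where they were. Handing in.

```bash
python3 -c "
from h import *
print(arm.sign_off())"
```

```text
the job is handed in; nothing more can be done
None
```

I took the flat-handled holder out of the rack and pushed it into the port until its collar met the plate. I then turned it about 100° clockwise to the stop, eased back to about 95°, and raised it into the locking notch. After letting go I backed the arm clear and handed the job in at about 13.6 s.

- **Locked:** while still gripped, the holder rose about 10 mm and then stopped against an upward pull of about 14 N. I did not try turning it back as a separate test.
- **After release:** the holder stands upright. By depth its top is about 59 mm above the plate, against 58 mm expected when locked. The handle sits roughly 95° from its insertion angle; the two cameras differ by about 3° on this.
- **Camera disagreement:** the two cameras differed by 3–4 mm in absolute x. I used the offset between holder and slot in each view instead.
- **Forces:** the highest force I read was about 26 N, while pressing the collar down.
- **Surroundings:** both spares, the jar, the dish and the yellow look-alikes look unmoved in the final pictures.

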